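Snap the lid of the cork pail shut

TASK

Seal the pail of corks: its lid is laid on but none of the rim is snapped on yet. Press down around the lid's rim with your fingertips, section by section, until all six sections have clicked fully shut, then take your hand away. Only press: do not pick up or tip the pail or shove it from its place, and leave everything else on the table as it stands.

Things in the scene. Friction and masses are not known exactly. Their poses are not given: they have to be found in the camera images.
- pail: Clear round plastic pail of corks with a white press-on lid, loose on the table, about 0.9 kg. Origin: centre of its underside, z up. Base 155 mm across, top 174 mm; a white flange 197 mm across runs under the lid's rim. 150 mm high with the rim shut; a section not yet shut stands at 156 mm. A wire bail with a grip hangs down on its -x side, to 105 mm from the axis, below the rim.
- lid_centre (a point): Axis of the white lid, 150 mm above the pail's underside. The snap rim is a ring of radius 80 to 98 mm cut by 4 mm slots into six equal sections; 1 to 6 are centred at 0, 60, 120, 180, 240, 300 degrees from the pail's x, counter-clockwise from above. Inside it a sunken panel (140 mm high) with a 4 mm wide bead at its edge (147 mm high). A small tab sticks out 11 mm under section 1.
- section1_top (a point): middle of the flat upper face of rim section 1, 89 mm from the pail's axis; it moves with the section (156 mm above the pail's underside when up, 150 mm when shut). The face is 18 mm wide radially and about 89 mm long around the rim.
- section1 (a joint): how far this rim section is pressed down, m: 0 = up, not snapped; 0.006 = clicked fully shut. Pressed straight down anywhere on its face it resists and springs back at first (about 10 N at the start, less as it goes down), gives way at 0.003 and then pulls itself down onto a hard stop at 0.006 and stays.
- section2_top (a point): middle of the flat upper face of rim section 2, 89 mm from the pail's axis; it moves with the section (156 mm above the pail's underside when up, 150 mm when shut). The face is 18 mm wide radially and about 89 mm long around the rim.
- section2 (a joint): the same for section 2
- section3_top (a point): middle of the flat upper face of rim section 3, 89 mm from the pail's axis; it moves with the section (156 mm above the pail's underside when up, 150 mm when shut). The face is 18 mm wide radially and about 89 mm long around the rim.
- section3 (a joint): the same for section 3
- section4_top (a point): middle of the flat upper face of rim section 4, 89 mm from the pail's axis; it moves with the section (156 mm above the pail's underside when up, 150 mm when shut). The face is 18 mm wide radially and about 89 mm long around the rim.
- section4 (a joint): the same for section 4
- section5_top (a point): middle of the flat upper face of rim section 5, 89 mm from the pail's axis; it moves with the section (156 mm above the pail's underside when up, 150 mm when shut). The face is 18 mm wide radially and about 89 mm long around the rim.
- section5 (a joint): the same for section 5
- section6_top (a point): middle of the flat upper face of rim section 6, 89 mm from the pail's axis; it moves with the section (156 mm above the pail's underside when up, 150 mm when shut). The face is 18 mm wide radially and about 89 mm long around the rim.
- section6 (a joint): the same for section 6
- jug: bystander: terracotta jug, 100 mm wide, 122 mm high, handle to its +y side (to 79 mm). Origin under its centre.
- candle: bystander: candle in a glass, 72 mm wide, 75 mm high. Origin under its centre.
- bottle: bystander: dark wine bottle, 75 mm wide, 300 mm high, standing. Origin under its centre.
- wineglass: bystander: stemmed wine glass, 80 mm wide, 195 mm high, standing. Origin under its foot.
- corkscrew: bystander: folded waiter's corkscrew, 112 mm long (along its x), 26 mm wide, 14 mm high, lying. Origin under its centre.
- cork1: bystander: cork, 24 mm wide, 45 mm high, standing on end. Origin under its centre.
- cork2: bystander: the same kind of cork, standing on end.

How it is judged:
By the outcome, as a careful person would: the job done as asked, in the order asked, and still so for the second after the job is handed in, with the robot touching nothing.
It also fails if it takes over 45 s, if anything falls off the work surface, if the arm or the gripper's body presses on something with over 40 N, if the wrist force passes 120 N, or if a joint passes its speed limit or range.

ROBOT

A 7-joint arm with a two-finger parallel gripper is mounted at the origin on the work surface. World frame = base frame: x ahead of the robot, y to its left, z up, the work surface at z = 0. Lengths are in m, angles in rad, forces in N, time in s.
With the tool pointing down it reaches from about 0.4 to 0.85 m from the base axis. Payload 4.5 kg.
Tool frame: the origin (TCP) lies midway between the tips of the shut fingers; the grasp point (between the pads) lies robot.grip_point_offset behind it (robot.grip_point_offset is the distance from the TCP to the grasp point, in m); z points along the fingers, y is the line along which they close (so a half turn about z gives the same grasp; the last joint's range is limited). The gripper opens to 85 mm and grips with 20 to 120 N. Pads are 22 mm wide; open, the fingers measure 114 mm over their backs; the gripper's body (76 mm by 85 mm) begins 54 mm behind the grasp point. The pads swing forward as they close: fully open they stand 13 mm farther back than shut.
Start: joints at [-1.158, 0.689, -0.195, 1.565, 0.157, 0.902, -0.215], TCP at [0.231, 0.581, 0.231] pointing down, gripper open.
Joint ranges: [-3.01, 3.01], [-0.46, 2.08], [-1.47, 1.51], [0.13, 2.56], [-1, 4.14], [0.04, 2.09], [-2.66, 2.66]. Speed limits (rad/s): [2.57, 2.57, 3.14, 3.14, 3.14, 3.14, 3.14].

INTERFACE

Orientations are given as a unit quaternion [x, y, z, w].
In Python, from workcell import robot, grab_frame gives the robot as it stands.
- The arm moves only by the tool step_arm, never from a script. Its argument "increments" is a list of rows, each a list of 2 entries, a list of its own where there are three numbers: the shift along the world's x, y, z in cm, then the turn about the world's z in rad. A call has exactly 10 rows; each row shifts and turns the commanded pose from where the row before left it; what a row does not reach is not made up. A row lasts 1/8 s, in which the tool goes at most 62.5 mm and 10.7 degrees, less where a joint would pass 70% of its speed; a pose out of reach is approached as far as the arm can. A call with a gripper value outside its range is refused whole. "grip" is the finger opening in cm, from 0 to 8.54, set as the call begins (left out, the last holds). The fingers move at their own pace and stop on an object; the grip force is fixed at half the most. Time passes only in rows, so rows that do not move let the fingers close, or fill a call up. It gives the time, the measured TCP pose, the force, the opening and the grip force at its end, in the units of the state.
- robot.state(): the state, without advancing time (a new reading comes with each control period).
- grab_frame(name): name is "scene" or "top" or "wrist"; returns a dict with "img" (420x560x3 uint8, blue, green, red), "intrinsics" (3x3 intrinsics, pixels), "rvec" (rotation vector, rad) and "tvec" (3), from world to camera coordinates, as OpenCV has them. Camera axes: x right, y down, z forward; pixel columns grow to the right and rows downward; lengths in m; the calibration is good to about 2 mm. A picture is of the moment at which its call begins. There is no depth.
- robot.hand_in(): hands the job in; it is judged then, once.
The state is a dict: "time_s": time; "joint_positions": joint angles; "qvel": joint speeds; "effort": joint torques, N m; "eef_pos": TCP position; "tool_rot": TCP orientation; "wrist_force": force on the tool from outside, world axes, zero at the start; "moment": the same for the moment, N m; "width": finger opening in m; "finger_force": force on a finger pad.
Only numpy, scipy, OpenCV 4.12 (cv2) and the standard library are available. Lean on these libraries where they do the work, as an engineer would, in place of code of your own. Each camera call takes 0.05 s, during which the arm holds its last target. There are 200 camera calls.

## Working session

There is one attempt and no reset: what is moved stays moved. The work goes in short steps, Python scripts to look and compute and a tool call to move; the robot and the scene stay as the last step left them, time stands still between calls to the robot, and variables do not carry over. Pictures are saved under pics/ and viewed, at most 10 in all, crops included, and the job is handed in when it is done.

Besides the shell and the picture viewer there is one more tool, called after "Emit:" as name(argument=value, ...) on one line, values as JSON. step_arm: Moves the arm, as the interface text tells. Its arguments: {"type":"object","properties":{"increments":{"type":"array"},"grip":{"type":"number"}},"required":["increments"]}

```bash
mkdir -p pics; cat > h.py <<'E'
import cv2,numpy as np
from workcell import robot,grab_frame
def ray(f,uv,z):
    R=cv2.Rodrigues(np.array(f["rvec"],float))[0];t=np.array(f["tvec"],float).ravel()
    c=-R.T@t
    p=cv2.undistortPoints(np.array(uv,float).reshape(-1,1,2),np.array(f["intrinsics"],float),None).reshape(-1,2)
    d=np.c_[p,np.ones(len(p))]@R
    return c+d*((z-c[2])/d[:,2])[:,None]
def proj(f,P):
    return cv2.projectPoints(np.array(P,float),np.array(f["rvec"],float),np.array(f["tvec"],float),np.array(f["intrinsics"],float),None)[0].reshape(-1,2)
E
python3 - <<'E'
from h import *
a=grab_frame("top");b=grab_frame("scene")
cv2.imwrite("pics/top.png",a["img"]);cv2.imwrite("pics/scene.png",b["img"])
for f in(a,b):
    R=cv2.Rodrigues(np.array(f["rvec"],float))[0];print(-R.T@np.array(f["tvec"]).ravel(),R[2])
print(robot.state(),robot.grip_point_offset)
E
```

```text
[ 0.47005968 -0.06627719  1.39550576] [ 0.08219451  0.01468246 -0.99650815]
[1.28708091 0.35838448 0.61763675] [-0.73621588 -0.43201434 -0.52091245]
{'time_s': 0.1, 'joint_positions': array([-1.15824042,  0.68990532, -0.19452836,  1.56626292,  0.1573361 ,
        0.9024872 , -0.21504664]), 'qvel': array([ 8.13485205e-04, -3.44397284e-03,  1.03520262e-03, -2.31873529e-03,
       -6.08717599e-05,  2.19541967e-03, -1.24759667e-03]), 'effort': array([-3.24775130e-03, -5.40605414e+01, -1.27143994e+00, -1.58986348e+01,
        9.38376674e-03,  4.35648370e-03, -1.96756275e-06]), 'eef_pos': array([0.23093088, 0.58013772, 0.23055511]), 'tool_rot': array([ 1.88168749e-01,  9.82136359e-01, -8.29267884e-04, -8.60324131e-05]), 'wrist_force': array([-0.02081847,  0.21184528, -0.54567043]), 'moment': array([-0.02691386, -0.00415683,  0.0620593 ]), 'finger_force': 0.0, 'width': 0.08545708914567146} 0.0187
```

View pics/top.png

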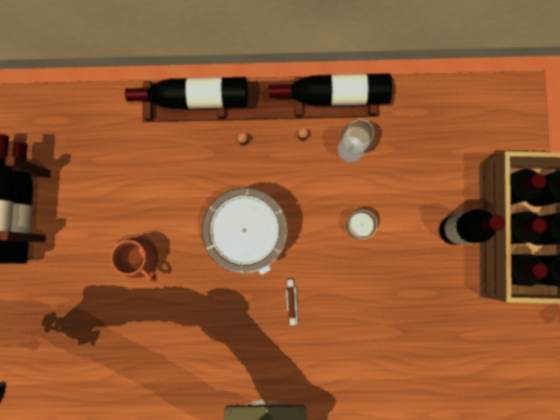

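View pics/scene.png

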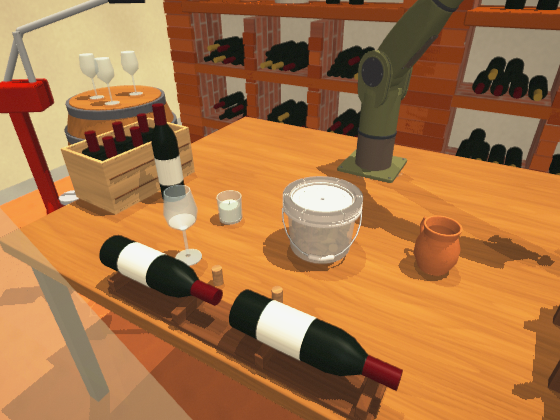

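The top view shows the pail lid centred near pixel (245,230), with the tab at about (264,269). The candle is at (362,224), the jug at (132,257) and the corkscrew at (292,302). The scene view shows the pail at (322,220) with its bail facing the camera. Next I measure the pail.

```bash
python3 - <<'E'
from h import *
a=grab_frame("top");im=a["img"]
hsv=cv2.cvtColor(im,cv2.COLOR_BGR2HSV)
m=((hsv[...,1]<70)&(hsv[...,2]>90)).astype(np.uint8)*255
m[:, :190]=0;m[:,300:]=0;m[:170]=0;m[285:]=0
m2=cv2.morphologyEx(m,cv2.MORPH_OPEN,np.ones((9,9)))
c=max(cv2.findContours(m2,0,2)[0],key=cv2.contourArea)[:,0]
for z in(.14,.15):
    p=ray(a,c,z)[:,:2]; (x,y),r=cv2.minEnclosingCircle(p.astype(np.float32))
    A=np.c_[2*p,np.ones(len(p))];s=np.linalg.lstsq(A,(p**2).sum(1),rcond=None)[0]
    print(z,x,y,r,s[:2],np.sqrt(s[2]+s[:2]@s[:2]))
print("center dot/tab",ray(a,[[244.5,230.5]],.14),ray(a,[[264,269.5]],.148))
print("eef px",proj(a,[robot.state()["eef_pos"]]))
for n,uv,z in[("jug",(132,257),.12),("candle",(362,224),.07),("corkscrew",(292,302),.01),("wg",(358,135),.19),("wgfoot",(349,150),0),("bottle",(480,226),.0),("c1",(242,138),.045),("c2",(303,133),.045)]: print(n,ray(a,[uv],z)[0,:2].round(3))
cr=cv2.resize(im[175:285,190:300],(600,600),interpolation=cv2.INTER_CUBIC);cv2.imwrite("pics/crop.png",cr)
E
```

```text
0.14 0.5377060174942017 0.035400424152612686 0.08482515066862106 [0.53824707 0.03527417] 0.08120705318781471
0.15 0.5371673107147217 0.03459056466817856 0.0841502919793129 [0.53770396 0.03446532] 0.08056024569579333
center dot/tab [[0.53570547 0.03461141 0.14      ]] [[ 0.44481136 -0.00969266  0.148     ]]
eef px [[-13.24991957 376.31720186]]
jug [0.479 0.303]
candle [ 0.55  -0.248]
corkscrew [ 0.359 -0.073]
wg [ 0.744 -0.229]
wgfoot [ 0.748 -0.23 ]
bottle [ 0.543 -0.56 ]
c1 [0.776 0.046]
c2 [ 0.785 -0.109]
```

View pics/crop.png

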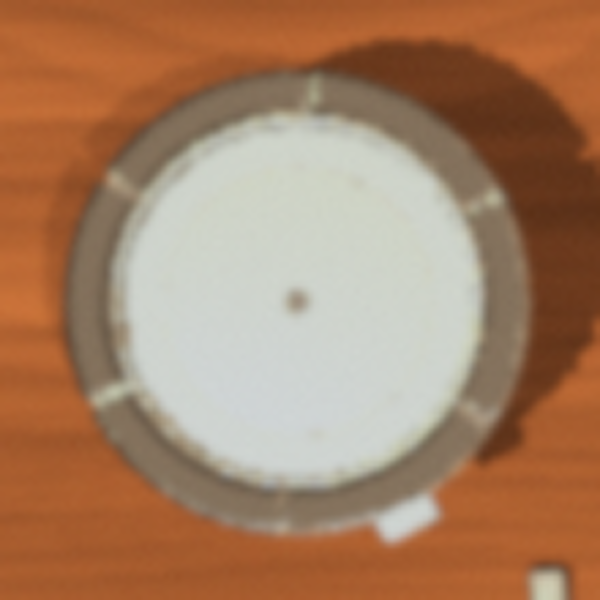

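The crop shows the slots at crop pixels (314,92), (485,202), (478,410), (285,510), (112,395) and (122,183). The tab is at (408,518), the centre dot at (297,301), and all six rim sections are still up.

```bash
python3 - <<'E'
from h import *
a=grab_frame("top")
T=lambda l:np.array(l)*110/600+[190,175]-.4
s=ray(a,T([(314,92),(485,202),(478,410),(285,510),(112,395),(122,183)]),.153)[:,:2]
C=(s[:3]+s[3:]).mean(0)/2; print("c",C, "r",np.hypot(*(s-C).T))
ring=ray(a,T([(70,301),(530,301),(300,70),(300,533)]),.154)[:,:2];print("ring c",ring.mean(0),np.hypot(*(ring-ring.mean(0)).T))
print("dot",ray(a,T([(297,301)]),.14)[0,:2])
ang=np.degrees(np.arctan2(*(s-C).T[::-1]));print(ang%60)
t=ray(a,T([(408,518)]),.147)[0,:2]-C;print("tab",np.degrees(np.arctan2(t[1],t[0])),np.hypot(*t))
b=grab_frame("scene");print("scene proj centre",proj(b,[[*C,.14]]))
th=np.median(ang%60)-30
for k in range(6):
    q=np.radians(th+60*k);print(round(th+60*k),(C+.088*np.array([np.cos(q),np.sin(q)])).round(4))
E
```

```text
c [0.53792197 0.03362907] r [0.08774572 0.08830424 0.08902073 0.08919666 0.08872027 0.08991609]
ring c [0.53682915 0.03329365] [0.0971726  0.09705199 0.09792982 0.09751226]
dot [0.53739389 0.03563769]
[55.15263657 56.31462852 56.95585281 55.41803636 56.3492671  56.02040821]
tab -154.65434975518826 0.10323718654592554
scene proj centre [[321.37001368 198.40519503]]
26 [0.6169 0.0724]
86 [0.5438 0.1214]
146 [0.4648 0.0826]
206 [ 0.4589 -0.0052]
266 [ 0.532  -0.0542]
326 [ 0.611  -0.0154]
```

Emit:
step_arm(increments=[[[3,-5,0],0],[[3,-5,0],0],[[3,-5,0],0],[[3,-5,0],0],[[3,-5,0],0],[[3,-5,0],0],[[3,-5,0],0],[[3,-5,0],0],[[2,-2.6,0],0],[[0,0,0],0]], grip=0)

```text
time_s: 1.5
eef_pos: [0.4928, 0.1514, 0.2312]
tool_rot: [0.191, 0.982, -0.001, 0.001]
wrist_force: [0.0, -0.2, 0.0]
width: 0.0004
finger_force: 0.0
```

Emit:
step_arm(increments=[[[5,-3,0],0],[[0,0,-2],0],[[0,0,-2.5],0],[[0,0,-2],0],[[0,0,-0.5],0],[[0,0,-0.3],0],[[0,0,-0.3],0],[[0,0,-0.3],0],[[0,0,-0.2],0],[[0,0,0],0]])

```text
time_s: 2.75
eef_pos: [0.5415, 0.125, 0.1509]
tool_rot: [0.188, 0.982, 0.0, 0.001]
wrist_force: [-0.8, 0.2, 3.8]
width: 0.0002
finger_force: 1.9
```

Emit:
step_arm(increments=[[[0,0,-0.1],0],[[0,0,-0.1],0],[[0,0,-0.1],0],[[0,0,-0.1],0],[[0,0,0],0],[[0,0,0],0],[[0,0,0],0],[[0,0,0],0],[[0,0,0],0],[[0,0,0],0]])

```text
time_s: 4.0
eef_pos: [0.5421, 0.1258, 0.1496]
tool_rot: [0.188, 0.982, 0.001, 0.002]
wrist_force: [-5.9, -0.5, 25.8]
width: -0.0003
finger_force: 13.0
```

```bash
python3 - <<'E'
from h import *
for n in("wrist","scene"):
    cv2.imwrite(f"pics/{n}2.png",grab_frame(n)["img"])
print(robot.state()["wrist_force"],robot.state()["eef_pos"])
E
```

```text
[-5.94824264 -0.79492652 26.60714602] [0.54205608 0.1258154  0.14961748]
```

View pics/wrist2.png

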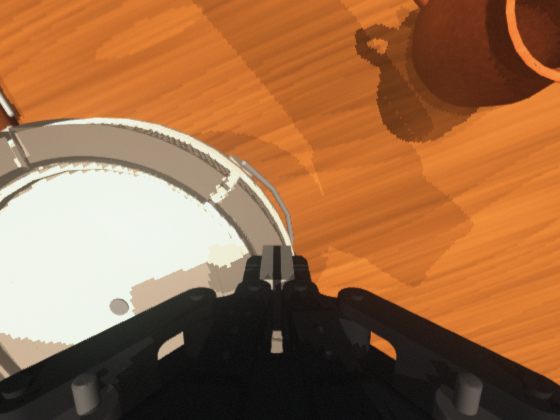

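The wrist view shows the fingertips on the section with its face down. At 26 N the tip stands at z=0.1496, which is the hard stop, so this section is shut. Lifting and moving to the next section.

Emit:
step_arm(increments=[[[0,0,1],0],[[0,0,1.6],0],[[-2.6,-1.5,0],0],[[-2.6,-1.4,0],0],[[-2.6,-1.4,0],0],[[0,0,0],0],[[0,0,-0.5],0],[[0,0,-0.4],0],[[0,0,0],0],[[0,0,0],0]])

```text
time_s: 5.35
eef_pos: [0.4633, 0.082, 0.1632]
tool_rot: [0.188, 0.982, 0.0, -0.0]
wrist_force: [0.9, 0.3, -0.2]
width: -0.0001
finger_force: 0.0
```

Emit:
step_arm(increments=[[[0,0,-0.3],0],[[0,0,-0.3],0],[[0,0,-0.2],0],[[0,0,-0.2],0],[[0,0,-0.2],0],[[0,0,-0.2],0],[[0,0,-0.2],0],[[0,0,-0.1],0],[[0,0,0],0],[[0,0,0],0]])

```text
time_s: 6.6
eef_pos: [0.4632, 0.0819, 0.1492]
tool_rot: [0.188, 0.982, 0.0, 0.001]
wrist_force: [-7.0, -1.5, 36.0]
width: -0.0001
finger_force: 18.4
```

Emit:
step_arm(increments=[[[0,0,1],0],[[0,0,1.5],0],[[-0.2,-2.9,0],0],[[-0.2,-2.9,0],0],[[0,-2.9,0],0],[[0,0,0],0],[[0,0,-0.5],0],[[0,0,-0.4],0],[[0,0,0],0],[[0,0,0],0]])

```text
time_s: 7.85
eef_pos: [0.4591, -0.0048, 0.1623]
tool_rot: [0.188, 0.982, 0.0, -0.0]
wrist_force: [0.8, 1.1, 0.4]
width: -0.0001
finger_force: 0.0
```

Emit:
step_arm(increments=[[[0,0,-0.3],0],[[0,0,-0.3],0],[[0,0,-0.2],0],[[0,0,-0.2],0],[[0,0,-0.2],0],[[0,0,-0.2],0],[[0,0,-0.2],0],[[0,0,0],0],[[0,0,0],0],[[0,0,0],0]])

```text
time_s: 9.1
eef_pos: [0.4592, -0.0054, 0.1491]
tool_rot: [0.188, 0.982, -0.0, 0.001]
wrist_force: [-7.2, -0.3, 37.5]
width: 0.0001
finger_force: 18.9
```

Emit:
step_arm(increments=[[[0,0,1],0],[[0,0,1.6],0],[[2.4,-1.7,0],0],[[2.4,-1.6,0],0],[[2.4,-1.6,0],0],[[0,0,0],0],[[0,0,-0.5],0],[[0,0,-0.4],0],[[0,0,0],0],[[0,0,0],0]])

```text
time_s: 10.35
eef_pos: [0.5309, -0.054, 0.1633]
tool_rot: [0.188, 0.982, 0.0, -0.0]
wrist_force: [-0.4, -0.1, -0.9]
width: -0.0
finger_force: 0.0
```

Emit:
step_arm(increments=[[[0,0,-0.3],0],[[0,0,-0.3],0],[[0,0,-0.2],0],[[0,0,-0.2],0],[[0,0,-0.2],0],[[0,0,-0.2],0],[[0,0,-0.2],0],[[0,0,0],0],[[0,0,0],0],[[0,0,0],0]])

```text
time_s: 11.6
eef_pos: [0.5314, -0.0545, 0.1498]
tool_rot: [0.188, 0.982, -0.0, 0.001]
wrist_force: [-5.3, 0.2, 24.4]
width: 0.0004
finger_force: 12.3
```

Next is the section at 326°, centred at (0.6105, -0.0155).

Emit:
step_arm(increments=[[[0,0,1],0],[[0,0,1.5],0],[[2.6,1.3,0],0],[[2.6,1.3,0],0],[[2.7,1.3,0],0],[[0,0,0],0],[[0,0,-0.5],0],[[0,0,-0.4],0],[[0,0,0],0],[[0,0,0],0]])

```text
time_s: 12.85
eef_pos: [0.6099, -0.0155, 0.1634]
tool_rot: [0.188, 0.982, -0.0, -0.0]
wrist_force: [0.5, 0.4, -0.0]
width: 0.0003
finger_force: 0.0
```

Emit:
step_arm(increments=[[[0,0,-0.3],0],[[0,0,-0.3],0],[[0,0,-0.2],0],[[0,0,-0.2],0],[[0,0,-0.2],0],[[0,0,-0.2],0],[[0,0,-0.2],0],[[0,0,0],0],[[0,0,0],0],[[0,0,0],0]])

```text
time_s: 14.1
eef_pos: [0.6114, -0.0157, 0.15]
tool_rot: [0.188, 0.982, -0.0, 0.002]
wrist_force: [-3.3, -1.2, 18.8]
width: -0.0001
finger_force: 9.3
```

Emit:
step_arm(increments=[[[0,0,1],0],[[0,0,1.5],0],[[0.2,2.9,0],0],[[0.2,2.9,0],0],[[0.2,2.9,0],0],[[0,0,0],0],[[0,0,-0.5],0],[[0,0,-0.4],0],[[0,0,0],0],[[0,0,0],0]])

```text
time_s: 15.35
eef_pos: [0.6162, 0.0712, 0.1633]
tool_rot: [0.189, 0.982, -0.0, 0.0]
wrist_force: [-0.0, -1.1, 0.1]
width: -0.0003
finger_force: 0.0
```

Emit:
step_arm(increments=[[[0,0,-0.3],0],[[0,0,-0.3],0],[[0,0,-0.2],0],[[0,0,-0.2],0],[[0,0,-0.2],0],[[0,0,-0.2],0],[[0,0,-0.2],0],[[0,0,0],0],[[0,0,0],0],[[0,0,0],0]])

```text
time_s: 16.6
eef_pos: [0.6177, 0.0723, 0.1501]
tool_rot: [0.188, 0.982, 0.001, 0.002]
wrist_force: [-3.3, -0.1, 17.8]
width: -0.0004
finger_force: 8.7
```

Emit:
step_arm(increments=[[[0,0,1],0],[[0,0,2],0],[[0,0,4],0],[[0,0,4],0],[[-4,4,2],0],[[-4,4,0],0],[[-4,4,0],0],[[-4,4,0],0],[[-4,4,0],0],[[0,0,0],0]])

```text
time_s: 17.85
eef_pos: [0.4122, 0.276, 0.2775]
tool_rot: [0.183, 0.983, 0.001, -0.001]
wrist_force: [0.4, -0.3, 0.5]
width: -0.0001
finger_force: 0.0
```

Emit:
step_arm(increments=[[[-2,5,0],0],[[-2,5,0],0],[[-2,5,0],0],[[-2,5,0],0],[[0,5,0],0],[[0,0,0],0],[[0,0,0],0],[[0,0,0],0],[[0,0,0],0],[[0,0,0],0]])

```text
time_s: 19.1
eef_pos: [0.3365, 0.5212, 0.2775]
tool_rot: [0.189, 0.982, 0.0, 0.0]
wrist_force: [-0.2, -0.2, -0.4]
width: -0.0002
finger_force: 0.0
```

```bash
python3 - <<'E'
from h import *
a=grab_frame("top")["img"];b=grab_frame("scene")["img"]
R=lambda i:cv2.resize(i,(400,400),interpolation=cv2.INTER_CUBIC)
cv2.imwrite("pics/end.png",np.hstack([R(a[175:285,190:300]),R(b[160:280,262:382])]))
cv2.imwrite("pics/endtop.png",a)
# change vs. start, pail region
d=cv2.absdiff(a,cv2.imread("pics/top.png")).max(2);print((d>60).sum())
E
```

```text
12206
```

View pics/end.png

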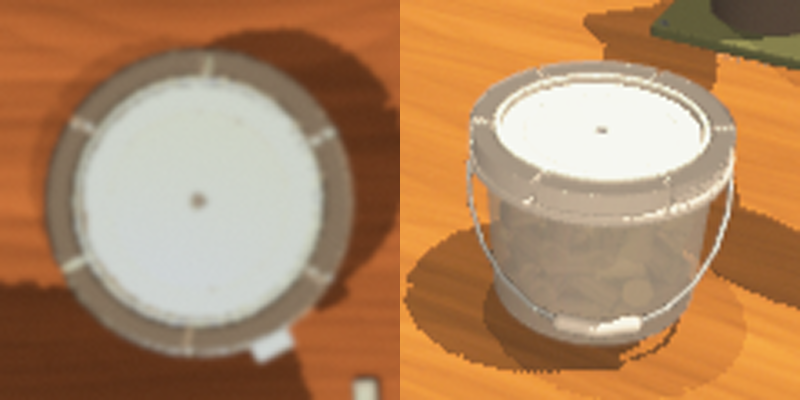

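View pics/endtop.png

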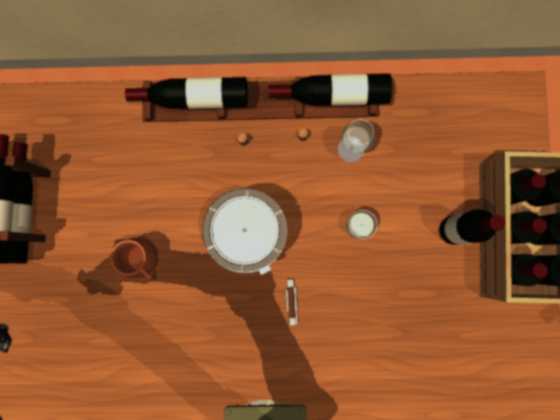

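The end views show the rim level all round, with its centre dot and tab at the same pixels as before (244,230 and 264,269). Nothing else has moved, and all six sections reached the hard stop at about z=0.150.

```bash
python3 -c "
from workcell import robot
print(robot.hand_in())"
```

```text
the job is handed in; nothing more can be done
None
```

All six lid sections were pressed to their hard stop at about 0.150 m, the pail and everything else stayed in place, the hand is clear, and the job was handed in at about 19 s.

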